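# Check lacquered sleeves on the pin and hold the curing box open

## Robot

A 7-joint arm with a two-finger parallel gripper is mounted at the origin on the work surface. World frame = base frame: x ahead of the robot, y to its left, z up, the work surface at z = 0. Lengths are in mm, angles in rad, forces in N, time in s.
With the tool pointing down it reaches from about 350 to 900 mm from the base axis. Payload 19.9 kg.
Tool frame: the origin (TCP) lies on the centre line of the jaws, within the pads' length; the fingertips stand 22 mm ahead of it and the grasp point (between the pads) lies 3 mm ahead of it (manip.tcp_to_tips is the distance from the TCP to the fingertips, in mm); z points along the fingers, y is the line along which they close (so a half turn about z gives the same grasp; the last joint's range is limited). The gripper opens to 85 mm and grips with 20 to 120 N. Pads are 22 mm wide; open, the fingers measure 114 mm over their backs; the gripper's body (76 mm by 85 mm) begins 54 mm behind the grasp point. The pads swing forward as they close: fully open they stand 13 mm farther back than shut.
Start: joints at [-1.294, 0.417, -0.01, 1.614, 0.005, 1.111, -0.053], TCP at [195.287, 593.689, 253.26] pointing down, gripper open.
Joint ranges: [-2.81, 2.81], [-0.39, 2.02], [-1.27, 1.25], [0.06, 2.57], [-1.19, 4.33], [0.19, 2], [-2.82, 2.82]. Speed limits (rad/s): [1.89, 1.89, 2.39, 2.39, 3.01, 3.01, 3.01].

## Interface

Orientations are given as a unit quaternion [x, y, z, w].
In Python, from station import manip gives the robot as it stands. The module is installed in compiled form; this text tells all that it offers.
- The arm moves only by the tool drive_tool, never from a script. Its argument "moves" is a list of rows, each a list of 6 numbers: the shift along the tool's x, y, z in m, then the turn, a rotation vector about the tool's x, y, z in degrees. In form: [[dx, dy, dz, wx, wy, wz], ...]. A call has 1 to 12 rows; each row is the pose to reach, as a shift and turn from the pose commanded when the call began, along the tool's axes at that moment; what a row does not reach only later rows make up. A row lasts 1/12 s, in which the tool goes at most 41.7 mm and 7.16 degrees, less where a joint would pass 70% of its speed; a pose out of reach is approached as far as the arm can. A call with a gripper value outside its range is refused whole. "jaw" is the opening, from -1 (shut) to 1 (fully open), set as the call begins (left out, the last holds). The fingers move at their own pace and stop on an object; "grip_force" is the grip in N (left out, the last holds). Time passes only in rows, so rows that repeat a pose let the fingers close. It gives the time, the measured TCP pose, the force, the opening and the grip force at its end, in the units of the state.
- manip.state(): the state, without advancing time (a new reading comes with each control period).
- manip.capture(name): name is "scene" or "top" or "wrist"; returns a dict with "img" (384x512x3 uint8, red, green, blue), "fx", "fy", "cx", "cy" (pixels), "distortion" ([k1, k2, p1, p2, k3] as OpenCV has them; the pictures are not rectified), "R" (3x3) and "t" (3): a world point X has camera coordinates R X + t. Camera axes: x right, y down, z forward; pixel columns grow to the right and rows downward; lengths in mm; the calibration is good to about 2 mm. A picture is of the moment at which its call begins. There is no depth.
- manip.sign_off(): hands the job in; it is judged then, once.
The state is a dict: "t": time; "joint_pos": joint angles; "joint_vel": joint speeds; "effort": joint torques, N m; "position": TCP position; "tcp_rot": TCP orientation; "ft_force": force on the tool from outside, world axes, zero at the start; "wrist_torque": the same for the moment, N m; "gripper_width": finger opening in mm; "grip_force": force on a finger pad.
Only numpy, scipy, OpenCV 4.12 (cv2) and the standard library are available. Lean on these libraries where they do the work, as an engineer would, in place of code of your own. Each camera call takes 0.05 s, during which the arm holds its last target. There are 200 camera calls.

## Task

Lacquer has built up in the bore of one of these two black sleeves: find the one that slides fully home on the pin stand and leave it there, and put the other in the small felt-lined rework tray. Then lift the lid of the curing box by its bar handle and hold it open at 60 degrees so that I can load the good sleeve with both hands; the lid falls shut by itself, so finish while still holding it. Leave the tape roll, the brush and the powder jar where they are.

Things in the scene. Friction and masses are not known exactly. Their poses are not given: they have to be found in the camera images.
- sleeve_a: one of two black lacquered tubes with gold bands, alike outside: diameter 28 mm, length 60 mm, 40 g, standing on the bench. One has an 18 mm bore and slides down the pin to the collar; the other, bored 13 mm, stops on the pin's nose with its lower end 40 mm above the collar. Which is which is not told. Origin: middle of the tube, 30 mm above its support; z along the tube.
- sleeve_b: one of two black lacquered tubes with gold bands, alike outside: diameter 28 mm, length 60 mm, 40 g, standing on the bench. One has an 18 mm bore and slides down the pin to the collar; the other, bored 13 mm, stops on the pin's nose with its lower end 40 mm above the collar. Which is which is not told. Origin: middle of the tube, 30 mm above its support; z along the tube.
- pin_stand: fixed dark wood block 70 mm (x) by 100 mm (y), 18 mm high, with one upright steel pin in its middle. Origin at the centre of its underside.
- pin_seat (a point): the point on the pin's axis at the top face of the steel collar (26 mm diameter) that a sleeve comes home on, 22 mm above the bench. From here the pin rises 45 mm, 16 mm in diameter, its top 8 mm tapering to an 8 mm flat nose; z points up the pin.
- tray: fixed shallow white rework tray with a grey felt floor, 120 mm (x) by 150 mm (y) outside, walls 4 mm thick and 22 mm high, floor 4 mm above the bench, empty at the start. Origin at the centre of its underside.
- curing_box: fixed wooden curing box 200 mm (x) by 320 mm (y), 110 mm high without its lid; its front, with the handle, looks to its own -x, the hinge is along the top of its +x side. Origin at the centre of its underside.
- lid (a joint): angle of the curing box's wooden lid in rad: 0 shut, 60 degrees = 1.047, free up to 1.9. Grows as the front edge rises. The lid (200 by 320 mm, 30 mm thick, about 0.4 to 0.75 kg) swings freely and falls shut when let go below about 1.5 rad. It starts shut.
- lid_handle (a point): middle of the lid's brass bar handle: round bar 10 mm thick along the box's y, 110 mm clear between its posts, 35 mm clear of the lid's front face, 125 mm above the bench when shut. In the lid's frame it lies 240 mm in front of the hinge axis and 15 mm above it. Can be pinched from straight above, closing along the box's x; the bar turns in the fingers as the lid rises.
- lid_hinge (a point): middle of the lid's hinge axis, at the top of the box's +x side, 110 mm above the bench; the axis runs along the box's y.
- tape_roll: roll of pale masking tape lying flat, 90 mm diameter, 24 mm high. A bystander: leave it where it is.
- brush: slim dusting brush with a black handle and white hair lying on the bench, 170 mm long, 10 mm thick. A bystander: leave it where it is.
- powder_jar: closed glass jar with a white cap, 52 mm diameter, 60 mm high. A bystander: leave it where it is.

How it is judged:
By the outcome, as a careful person would: the job done as asked, in the order asked, and still so for the second after the job is handed in, while the arm keeps its last pose, push and grip.
It also fails if it takes over 72 s, if anything falls off the work surface, if the arm or the gripper's body presses on something with over 40 N, if the wrist force passes 120 N, or if a joint passes its speed limit or range.

## Working session

There is one attempt and no reset: what is moved stays moved. The work goes in short steps, Python scripts to look and compute and a tool call to move; the robot and the scene stay as the last step left them, time stands still between calls to the robot, and variables do not carry over. Pictures are saved under pics/ and viewed, at most 10 in all, crops included, and the job is handed in when it is done.

Besides the shell and the picture viewer there is one more tool, called after "Request:" as name(argument=value, ...) on one line, values as JSON. drive_tool: Moves the arm, as the interface text tells. Its arguments: {"type":"object","properties":{"moves":{"type":"array"},"jaw":{"type":"number"},"grip_force":{"type":"number"}},"required":["moves"]}

```bash
mkdir -p pics; python3 - <<'E'
from station import manip
import cv2, numpy as np
s=manip.state(); print(s)
for n in ("scene","top"):
    c=manip.capture(n); cv2.imwrite(f"pics/{n}0.png",c["img"][:,:,::-1]); np.savez(f"{n}0.npz",**{k:np.array(v) for k,v in c.items()})
    print(n,c["fx"],c["fy"],c["cx"],c["cy"],c["distortion"],np.round(-np.array(c["R"]).T@c["t"]))
E
```

```text
{'t': 0.0, 'joint_pos': array([-1.29447911,  0.41800935, -0.01034171,  1.61419232,  0.00470265,
        1.11069192, -0.05300631]), 'joint_vel': array([ 1.34477134e-03,  1.46453490e-03, -1.32688372e-03,  1.05393236e-03,
       -5.06955719e-04, -2.14762694e-03, -6.62433743e-05]), 'effort': array([ 2.35677235e-04, -8.64456654e+01,  6.78960476e-01, -4.34896946e+01,
        1.90802378e-02,  7.35505193e-03, -1.76446527e-06]), 'position': array([195.19324447, 593.39029209, 252.63036729]), 'tcp_rot': array([ 1.58221583e-01,  9.87403425e-01, -6.35464261e-04, -6.10712129e-05]), 'ft_force': array([-0.35203374, -0.44447381, -0.67842921]), 'wrist_torque': array([ 0.04897663,  0.0122302 , -0.01644178]), 'grip_force': 0.0, 'gripper_width': 85.50490257037173}
scene 392.1714210611786 392.1714210611786 259.6337211670535 195.78253607816734 [-0.1043427  0.         0.         0.         0.       ] [ 911. -633.  621.]
top 448.6887899649845 448.6887899649845 246.15998652475935 188.74787456742894 [-0.09518935  0.          0.          0.          0.        ] [ 437.  -19. 1121.]
```

View pics/top0.png

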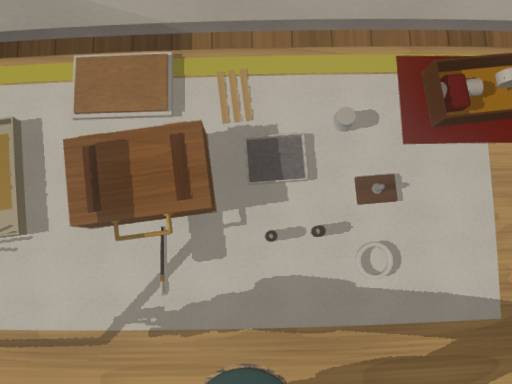

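View pics/scene0.png

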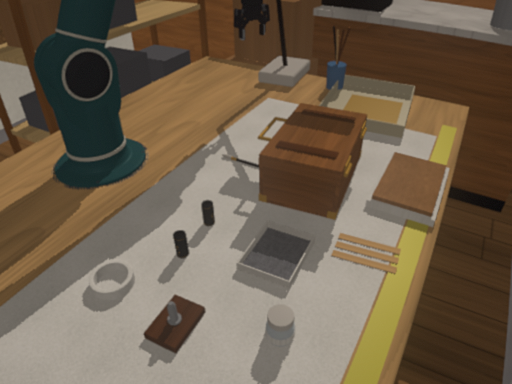

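```bash
cat > h.py <<'E'
import numpy as np, cv2
def cam(c): return np.array([[c["fx"],0,c["cx"]],[0,c["fy"],c["cy"]],[0,0,1]],float)
def ray(c,uv):
    p=cv2.undistortPoints(np.array(uv,float).reshape(-1,1,2),cam(c),np.array(c["distortion"],float)).reshape(-1,2)
    R=np.array(c["R"]);o=-R.T@np.array(c["t"])
    return o,np.c_[p,np.ones(len(p))]@R
def plane(c,uv,z):
    o,d=ray(c,uv); return o+d*((z-o[2])/d[:,2])[:,None]
def proj(c,X):
    R=np.array(c["R"]); return cv2.projectPoints(np.array(X,float).reshape(-1,1,3),cv2.Rodrigues(R)[0],np.array(c["t"],float),cam(c),np.array(c["distortion"],float))[0].reshape(-1,2)
def tri(c1,u1,c2,u2):
    o1,d1=ray(c1,u1);o2,d2=ray(c2,u2);d1=d1[0];d2=d2[0]
    s=np.linalg.lstsq(np.c_[d1,-d2],o2-o1,rcond=None)[0]
    a=o1+s[0]*d1;b=o2+s[1]*d2; return (a+b)/2,np.linalg.norm(a-b)
def blobs(m,lo=30,hi=1e9):
    n,l,st,ce=cv2.connectedComponentsWithStats(m.astype(np.uint8)); return [(ce[i].round(1),st[i]) for i in range(1,n) if lo<st[i][4]<hi]
E
python3 - <<'E'
from h import *
t=dict(np.load("top0.npz")); s=dict(np.load("scene0.npz"))
I=t["img"]; g=I.max(2)
print("dark",[(c,st) for c,st in blobs(g<60,20,2000)])
# coarse
for n,uv,z in [("sA",(271,236),60),("sB",(318,231),60),("pin",(377,188),67),("stand",(377,189),18),("tray",(276,159),22),("handleL",(118,238),125),("handleR",(171,234),125),("box tl",(66,135),140),("tr",(208,123),140),("bl",(74,227),140),("br",(214,212),140),("tape",(375,259),24),("jar",(345,118),60)]:
    print(n,plane(t,uv,z)[0].round(0))
# brass handle mask
hsv=cv2.cvtColor(I,cv2.COLOR_RGB2HSV)
for nm,roi in (("h",(225,245,110,180)),):
    print(hsv[236,125:165:8].tolist(), I[236,125:165:8].tolist())
big=np.hstack([cv2.resize(I[205:255,255:335],None,fx=5,fy=5,interpolation=cv2.INTER_CUBIC),cv2.resize(I[165:215,345:425],None,fx=5,fy=5,interpolation=cv2.INTER_CUBIC)])
big2=cv2.resize(I[205:255,105:185],None,fx=5,fy=5,interpolation=cv2.INTER_CUBIC)
big3=cv2.resize(I[130:190,240:312],(400,333),interpolation=cv2.INTER_CUBIC)[:250]
cv2.imwrite("pics/crop.png",np.vstack([big,np.hstack([big2,big3])])[:,:,::-1])
E
```

```text
dark [(array([473.7,  63. ]), array([437,  56,  75,  16, 654], dtype=int32)), (array([478.6, 117.8]), array([439, 112,  73,  13, 374], dtype=int32))]
sA [452. -72.  60.]
sB [ 461. -183.   60.]
pin [ 559. -327.   67.]
stand [ 562. -342.   18.]
tray [643. -92.  22.]
handleL [453. 272. 125.]
handleR [460. 153. 125.]
box tl [688. 392. 140.]
tr [706.  66. 140.]
bl [479. 367. 140.]
br [506.  55. 140.]
tape [ 390. -326.   24.]
jar [ 734. -261.   60.]
[[17, 117, 113], [19, 136, 114], [18, 140, 113], [18, 118, 141], [17, 29, 169]] [[113, 91, 61], [114, 91, 53], [113, 89, 51], [141, 116, 76], [169, 161, 150]]
```

View pics/crop.png

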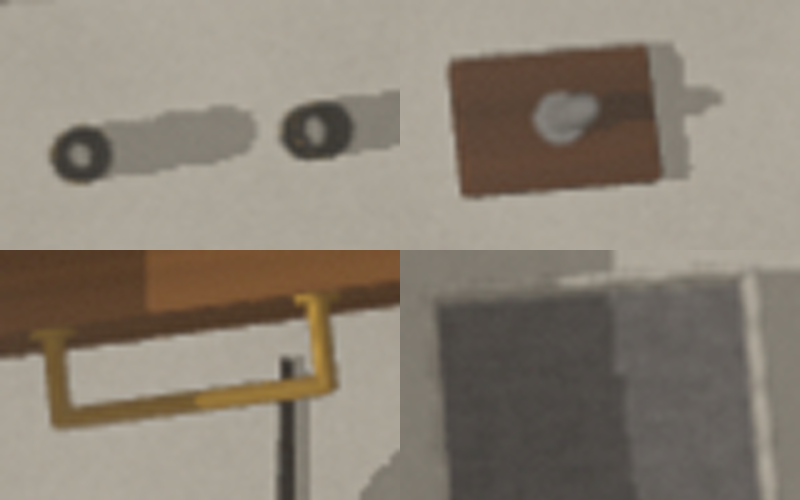

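The left sleeve stands at about (271,236) with a small-looking bore. The right one, at about (318,231), has a larger-looking bore. The pin nose is near (382,186), and the handle bar runs from (117,238) to (171,233) with the brush end under its right end. I'll move over the sleeves for a closer wrist view.

```bash
cat >> h.py <<'E'
from scipy.spatial.transform import Rotation as Ro
def row(st,p,yaw=0.,tilt=None):
    """row (m,deg) from state to world target; yaw = azimuth (deg) of the closing line"""
    a=np.radians(yaw);c,s=np.cos(a),np.sin(a)
    T=np.c_[[-s,c,0],[c,s,0],[0,0,-1]]@np.diag([1,1,1.]); T[:,0]=np.cross(T[:,1],T[:,2])
    R=Ro.from_quat(st["tcp_rot"]).as_matrix()
    d=R.T@(np.array(p)-st["position"])/1000; w=Ro.from_matrix(R.T@T).as_rotvec(degrees=True)
    return np.r_[d.round(4),w.round(2)].tolist()
E
python3 - <<'E'
from h import *; from station import manip
st=manip.state()
print(row(st,(430,200,300),0)); print(row(st,(430,-130,300),0))
t=dict(np.load("top0.npz"))
q=lambda a,ox,oy:[(ox+x/5,oy+y/5) for x,y in a]
P=plane(t,q([(48,60),(246,44),(260,180),(62,196)],345,165),18);print("stand",P.round(0).tolist(),P.mean(0))
print("nose",plane(t,[(383,185.4)],67)); 
P=plane(t,q([(60,417),(325,383)],105,155),125);print("bar ends",P)
E
```

```text
[-0.346, -0.3004, -0.0469, -0.05, 0.04, 71.79]
[-0.4491, -0.6139, -0.0466, -0.05, 0.04, 71.79]
stand [[594.0, -287.0, 18.0], [599.0, -388.0, 18.0], [531.0, -391.0, 18.0], [525.0, -290.0, 18.0]] [ 562.34569857 -338.8770398    18.        ]
nose [[ 564.87279639 -342.36544976   67.        ]]
bar ends [[452.60367381 274.3228484  125.        ]
 [465.52713872 155.10283746 125.        ]]
```

Request:
drive_tool(moves=[[-0.1,-0.1,-0.047,0,0,7],[-0.346,-0.3,-0.047,0,0,72],[-0.346,-0.3,-0.047,0,0,72],[-0.346,-0.3,-0.047,0,0,72],[-0.346,-0.3,-0.047,0,0,72],[-0.346,-0.3,-0.047,0,0,72],[-0.346,-0.3,-0.047,0,0,72],[-0.346,-0.3,-0.047,0,0,72],[-0.346,-0.3,-0.047,0,0,72],[-0.346,-0.3,-0.047,0,0,72],[-0.346,-0.3,-0.047,0,0,72],[-0.346,-0.3,-0.047,0,0,72]])

```text
t: 1.1
position: [433.3, 194.3, 301.1]
tcp_rot: [0.712, 0.703, 0.0, 0.001]
ft_force: [0.4, -0.7, -0.0]
gripper_width: 85.5
grip_force: 0.0
```

```bash
python3 - <<'E'
from h import *; from station import manip
st=manip.state(); print(st["position"],st["tcp_rot"])
print(row(st,(430,-130,300),0))
E
```

```text
[433.2924297  194.31157684 301.06513181] [7.11627980e-01 7.02555999e-01 3.84181327e-04 7.33689800e-04]
[-0.3243, 0.0009, 0.0012, 0.09, 0.03, -0.74]
```

Request:
drive_tool(moves=[[-0.324,0,0,0,0,-0.7],[-0.324,0,0,0,0,-0.7],[-0.324,0,0,0,0,-0.7],[-0.324,0,0,0,0,-0.7],[-0.324,0,0,0,0,-0.7],[-0.324,0,0,0,0,-0.7],[-0.324,0,0,0,0,-0.7],[-0.324,0,0,0,0,-0.7],[-0.324,0,0,0,0,-0.7],[-0.324,0,0,0,0,-0.7],[-0.324,0,0,0,0,-0.7]])

```text
t: 2.02
position: [429.0, -122.8, 300.1]
tcp_rot: [0.704, 0.71, -0.0, -0.0]
ft_force: [0.5, 0.7, 0.6]
gripper_width: 85.6
grip_force: 0.0
```

```bash
python3 - <<'E'
from h import *; from station import manip
c=manip.capture("wrist"); cv2.imwrite("pics/w1.png",c["img"][:,:,::-1]); np.savez("w1.npz",**{k:np.array(v) for k,v in c.items()})
st=manip.state(); print(st["position"],st["tcp_rot"]); print((-np.array(c["R"]).T@c["t"]).round(1),np.array(c["R"]).round(2))
print(proj(c,[(452,-72,60),(461,-183,60),(563,-340,67)]))
E
```

```text
[ 429.07950946 -122.40129313  300.13660704] [ 7.03565723e-01  7.10630154e-01 -1.29207472e-04 -2.02936335e-04]
[426.8 -43.5 420.4] [[ 1.    0.01 -0.  ]
 [ 0.01 -0.95  0.31]
 [ 0.   -0.31 -0.95]]
[[274.12417087 120.22614625]
 [278.10783848 204.61598189]
 [342.64102939 304.69038727]]
```

View pics/w1.png

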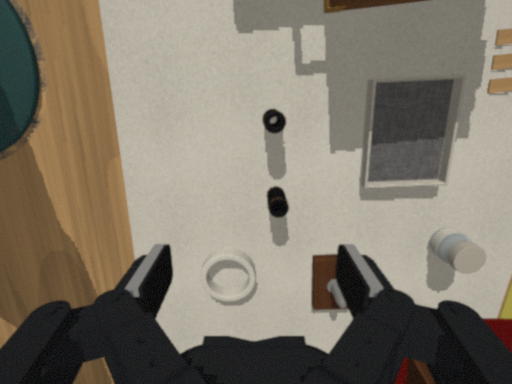

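The wrist view shows the left sleeve at (274,120), the right one at (278,203), the tray at (410,130) and the pin base near (330,285). In the top view, the light seen through the right sleeve's bore is about 10x17 mm. Parallax at that spot makes this an 18 mm bore. The left sleeve's is about 10.6 mm across, which fits 13 mm. So the right one should be the good sleeve, and the pin will confirm it.

```bash
python3 - <<'E'
from h import *; from station import manip
c=dict(np.load("w1.npz")); g=c["img"].max(2).astype(int)
for n,(r0,r1,c0,c1) in (("L",(100,140,255,295)),("R",(180,222,258,298))):
    m=g[r0:r1,c0:c1]<75
    b=max(blobs(m,20),key=lambda b:b[1][4])[1]
    x0,y0,w,h=b[0]+c0,b[1]+r0,b[2],b[3]; print(n,x0,y0,w,h)
    # lower edge of blob = far rim of top face (z=60)
    p=plane(c,[(x0-.5,y0+h-14),(x0+w-.5,y0+h-14),(x0+w/2-.5,y0+h-.5),(x0+w/2-.5,y0-.5)],60).round(1); print(p.tolist())
    print("centre", (p[0,0]+p[1,0])/2, p[2,1]+14)
P=plane(c,[(371,81),(463,79),(447,186),(366,187)],22);print("tray",P.round(0).tolist(),P.mean(0))
E
```

```text
L 263 110 22 23
[[437.7, -70.7, 60.0], [464.7, -70.4, 60.0], [451.7, -86.9, 60.0], [450.8, -59.3, 60.0]]
centre 451.2 -72.9
R 268 187 20 30
[[446.6, -180.8, 60.0], [473.6, -180.5, 60.0], [460.8, -200.4, 60.0], [459.2, -157.3, 60.0]]
centre 460.1 -186.4
tray [[579.0, -24.0, 22.0], [698.0, -21.0, 22.0], [710.0, -166.0, 22.0], [592.0, -169.0, 22.0]] [644.72947244 -94.89227689  22.        ]
```

```bash
python3 - <<'E'
from h import *; from station import manip
st=manip.state(); print(row(st,(460,-185,110),0)); print(row(st,(460,-185,46),0))
E
```

```text
[-0.0629, 0.0304, 0.1901, -0.03, -0.01, 0.57]
[-0.0629, 0.0304, 0.2541, -0.03, -0.01, 0.57]
```

Request:
drive_tool(moves=[[-0.063,0.03,0.19,0,0,0.6],[-0.063,0.03,0.19,0,0,0.6],[-0.063,0.03,0.19,0,0,0.6],[-0.063,0.03,0.19,0,0,0.6],[-0.063,0.03,0.19,0,0,0.6],[-0.063,0.03,0.19,0,0,0.6],[-0.063,0.03,0.19,0,0,0.6],[-0.063,0.03,0.19,0,0,0.6],[-0.063,0.03,0.19,0,0,0.6]])

```text
t: 2.82
position: [460.6, -185.3, 112.2]
tcp_rot: [0.707, 0.707, 0.001, 0.001]
ft_force: [0.0, -0.2, 1.0]
gripper_width: 85.5
grip_force: 0.0
```

```bash
python3 - <<'E'
from h import *; from station import manip
c=manip.capture("wrist"); cv2.imwrite("pics/w2.png",c["img"][:,:,::-1]); np.savez("w2.npz",**{k:np.array(v) for k,v in c.items()})
st=manip.state(); print(st["position"],st["joint_vel"].round(3)); print(row(st,(460,-185,46),0))
g=c["img"].max(2).astype(int); u=proj(c,[(460,-185,60)])[0]; print(u)
r0,c0=int(u[1])-60,int(u[0])-60
for b in blobs(g[r0:r0+120,c0:c0+120]<70,60): print(b[0]+[c0,r0],b[1]+[c0,r0,0,0,0])
E
```

```text
[ 460.61246828 -185.30349867  112.22015121] [ 0.004  0.002 -0.002  0.003 -0.007 -0.003  0.006]
[0.0003, -0.0008, 0.0662, 0.18, -0.02, -0.02]
[254.75832039 221.77039353]
[256.6 214.2] [ 237  183   40   61 1909]
```

View pics/w2.png

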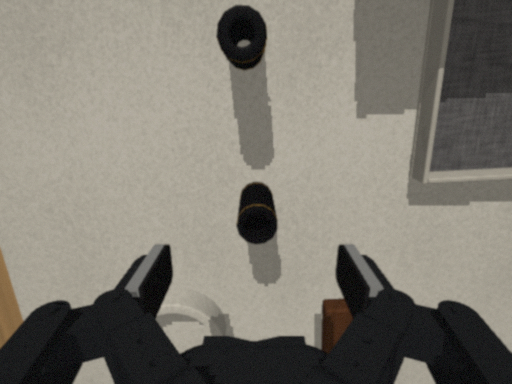

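The sleeve's top is centred at about (257,225), with columns 237–276, so it stands at about (461,−187). I'll descend and grip.

Request:
drive_tool(moves=[[-0.002,0,0.03,0.2,0,0],[-0.002,0,0.05,0.2,0,0],[-0.002,0,0.065,0.2,0,0],[-0.002,0,0.065,0.2,0,0],[-0.002,0,0.065,0.2,0,0]])

```text
t: 3.28
position: [460.0, -187.8, 46.4]
tcp_rot: [0.708, 0.707, -0.001, -0.001]
ft_force: [0.1, -0.6, -0.2]
gripper_width: 85.2
grip_force: 0.0
```

Request:
drive_tool(moves=[[0,0,0,0,0,0],[0,0,0,0,0,0],[0,0,0,0,0,0],[0,0,0,0,0,0],[0,0,0,0,0,0],[0,0,0,0,0,0],[0,0,0,0,0,0],[0,0,0,0,0,0]], jaw=-1, grip_force=25)

```text
t: 3.95
position: [459.9, -188.2, 45.8]
tcp_rot: [0.708, 0.706, -0.001, -0.001]
ft_force: [-1.4, 2.4, 10.5]
gripper_width: 26.4
grip_force: 25.0
```

Request:
drive_tool(moves=[[0,0,-0.03,0,0,0],[0,0,-0.06,0,0,0],[0,0,-0.09,0,0,0],[0,0,-0.11,0,0,0],[0,0,-0.11,0,0,0],[0,0,-0.11,0,0,0]])

```text
t: 4.45
position: [460.4, -188.0, 156.1]
tcp_rot: [0.708, 0.707, -0.0, -0.001]
ft_force: [0.2, 0.6, -1.3]
gripper_width: 26.8
grip_force: 25.1
```

```bash
python3 - <<'E'
from h import *; from station import manip
st=manip.state(); print(st["position"],st["tcp_rot"]); print(row(st,(545,-310,160),0))
print(row(st,(555,-280,160),0))
E
```

```text
[ 460.43756758 -187.98387859  156.08202988] [ 7.07614940e-01  7.06597887e-01 -4.66959599e-04 -5.51804219e-04]
[-0.1219, 0.0847, -0.0041, -0.08, -0.01, -0.08]
[-0.0919, 0.0947, -0.0041, -0.08, -0.01, -0.08]
```

Request:
drive_tool(moves=[[-0.242,0.102,-0.015,0,0,0],[-0.242,0.102,-0.015,0,0,0],[-0.242,0.102,-0.015,0,0,0],[-0.242,0.102,-0.015,0,0,0],[-0.242,0.102,-0.015,0,0,0],[-0.242,0.102,-0.015,0,0,0],[-0.242,0.102,-0.015,0,0,0],[-0.242,0.102,-0.015,0,0,0],[-0.242,0.102,-0.015,0,0,0],[-0.242,0.102,-0.015,0,0,0]])

```text
t: 5.28
position: [561.1, -429.4, 168.7]
tcp_rot: [0.708, 0.706, -0.001, -0.002]
ft_force: [-0.4, 0.3, -1.0]
gripper_width: 26.6
grip_force: 25.1
```

```bash
python3 - <<'E'
from h import *; from station import manip
c=manip.capture("wrist"); cv2.imwrite("pics/w3.png",c["img"][:,:,::-1]); np.savez("w3.npz",**{k:np.array(v) for k,v in c.items()})
st=manip.state(); print(st["position"],st["joint_vel"].round(3),st["tcp_rot"])
print((-np.array(c["R"]).T@c["t"]).round(1))
print(proj(c,[(563,-340,67),(563,-340,22),np.r_[st["position"][:2],st["position"][2]-46],np.r_[st["position"][:2],st["position"][2]+14]]))
E
```

```text
[ 561.40739941 -429.10842674  169.15186869] [-0.008 -0.011  0.005 -0.002  0.001  0.001  0.   ] [ 0.70752696  0.70668291 -0.00103684 -0.00194657]
[ 560.3 -350.2  289. ]
[[258.82894802  81.15802356]
 [258.19675371  83.69597325]
 [256.7128517  226.24790933]
 [257.43710412 285.53615925]]
```

View pics/w3.png

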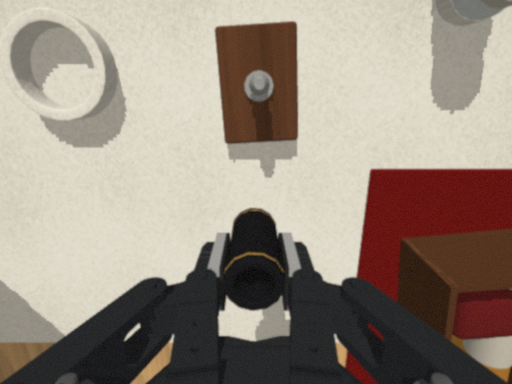

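The pin nose is at about (259,82) inside the collar (259,86). The held sleeve's top ring is centred near (254,282), and the near edge of its lower end is at row ~209. I'll refine both from this view.

```bash
python3 - <<'E'
from h import *
c=dict(np.load("w3.npz")); I=c["img"].astype(int); g=I.max(2)
print("col255 rows200-216",g[200:216,255].tolist()); print("col255 rows296-316",g[296:316,255].tolist())
print("row 225 cols 225-285",g[225,228:284].tolist()); print("row 240",g[240,215:300:1].tolist())
sat=I.max(2)-I.min(2); m=(sat<22)[60:110,240:280]&(g[60:110,240:280]>60)
print([(b[0]+[240,60],b[1]) for b in blobs(m,20)])
m=(g>150)[60:110,240:280]; print([(b[0]+[240,60],b[1]) for b in blobs(m,5)])
cv2.imwrite("pics/w3c.png",cv2.resize(c["img"][55:115,230:290],None,fx=8,fy=8,interpolation=cv2.INTER_CUBIC)[:,:,::-1])
E
```

```text
col255 rows200-216 [221, 224, 222, 223, 223, 222, 220, 192, 140, 126, 124, 72, 31, 30, 29, 24]
col255 rows296-316 [27, 29, 27, 24, 29, 30, 30, 28, 22, 26, 30, 29, 34, 79, 154, 213, 225, 221, 220, 220]
row 225 cols 225-285 [224, 226, 224, 219, 180, 113, 50, 22, 27, 30, 21, 26, 30, 24, 30, 27, 26, 20, 27, 25, 28, 31, 29, 28, 26, 25, 26, 25, 26, 28, 27, 29, 22, 28, 30, 23, 21, 29, 26, 27, 24, 20, 22, 27, 26, 27, 41, 117, 190, 218, 224, 225, 223, 223, 224, 225]
row 240 [178, 163, 156, 158, 158, 156, 156, 159, 156, 128, 84, 48, 29, 23, 36, 60, 45, 30, 20, 29, 26, 30, 24, 24, 25, 24, 26, 25, 31, 26, 26, 29, 24, 27, 31, 23, 26, 30, 24, 30, 24, 21, 25, 20, 24, 29, 20, 25, 25, 28, 25, 28, 25, 25, 21, 19, 21, 23, 23, 25, 21, 21, 19, 24, 27, 34, 37, 55, 101, 141, 157, 159, 158, 159, 157, 159, 158, 169, 193, 210, 217, 218, 216, 216, 215]
[(array([258.4,  85.8]), array([  4,  10,  30,  32, 720], dtype=int32))]
[(array([257.6,  78.6]), array([14, 11,  9, 18, 83], dtype=int32)), (array([247.7,  83.9]), array([ 6, 14,  7, 20, 37], dtype=int32))]
```

View pics/w3c.png

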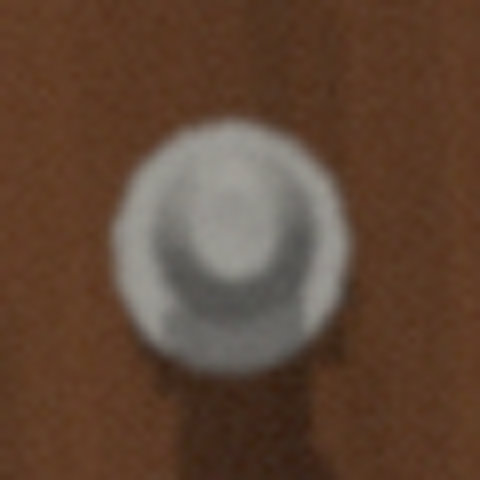

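```bash
python3 - <<'E'
from h import *
c=dict(np.load("w3.npz")); z=169.15
print("collar",plane(c,[(258.4,85.8)],22).round(1), "nose",plane(c,[(258.9,81.5)],67).round(1))
b=plane(c,[(254,207.4)],z-46)[0]; t=plane(c,[(254,309.8)],z+14)[0]
print("bottom",b-[0,14,0],"top",t+[0,14,0], "tcp 561.4 -429.1")
E
```

```text
collar [[ 563.2 -341.7   22. ]] nose [[ 563.1 -340.2   67. ]]
bottom [ 559.68091476 -430.2007977   123.15      ] top [ 559.89802851 -428.07547503  183.15      ] tcp 561.4 -429.1
```

Request:
drive_tool(moves=[[0.03,0.0033,0,0,0,0],[0.06,0.0033,0,0,0,0],[0.088,0.0033,0,0,0,0],[0.088,0.0033,0,0,0,0],[0.088,0.0033,0.03,0,0,0],[0.088,0.0033,0.045,0,0,0],[0.088,0.0033,0.045,0,0,0],[0.088,0.0033,0.045,0,0,0],[0.088,0.0033,0.045,0,0,0]])

```text
t: 6.08
position: [564.9, -342.8, 125.8]
tcp_rot: [0.708, 0.706, -0.001, -0.001]
ft_force: [0.6, -0.1, -1.1]
gripper_width: 26.6
grip_force: 25.1
```

```bash
python3 - <<'E'
from h import *; from station import manip
st=manip.state(); print(st["position"],st["tcp_rot"],st["ft_force"]); print(row(st,(564.7,-341.1,100),0))
c=manip.capture("scene"); g=manip.capture("top")
cv2.imwrite("pics/s4.png",np.hstack([cv2.resize(k["img"][a:a+75,b:b+75],(400,400),interpolation=cv2.INTER_CUBIC) for k,a,b in ((c,260,135),(g,150,340))])[:,:,::-1])
E
```

```text
[ 564.93819376 -342.76754131  125.80093072] [ 0.70789452  0.7063164  -0.00128872 -0.0009045 ] [ 0.55859056 -0.1496415  -1.14150155]
[0.0017, -0.0002, 0.0258, -0.18, 0.03, -0.13]
```

View pics/s4.png

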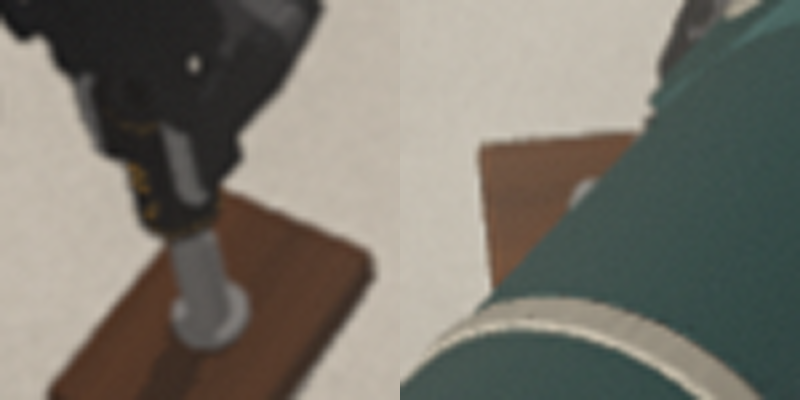

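The scene crop shows the sleeve directly over the pin. I'll correct +1.5 mm in y and descend with force checks.

Request:
drive_tool(moves=[[0.0015,0,0,-0.2,0,-0.1],[0.0015,0,0.005,-0.2,0,-0.1],[0.0015,0,0.01,-0.2,0,-0.1],[0.0015,0,0.014,-0.2,0,-0.1],[0.0015,0,0.018,-0.2,0,-0.1],[0.0015,0,0.018,-0.2,0,-0.1]])

```text
t: 6.68
position: [564.4, -340.7, 105.9]
tcp_rot: [0.707, 0.707, -0.0, -0.001]
ft_force: [0.2, -0.8, -0.6]
gripper_width: 26.6
grip_force: 25.1
```

Request:
drive_tool(moves=[[0,0,0.004,0,0,0],[0,0,0.008,0,0,0],[0,0,0.008,0,0,0]])

```text
t: 6.93
position: [564.5, -340.6, 98.1]
tcp_rot: [0.707, 0.707, -0.0, -0.0]
ft_force: [-0.3, -0.1, -0.5]
gripper_width: 26.5
grip_force: 25.1
```

Request:
drive_tool(moves=[[0,0,0.005,0,0,0],[0,0,0.01,0,0,0],[0,0,0.015,0,0,0],[0,0,0.02,0,0,0],[0,0,0.024,0,0,0],[0,0,0.027,0,0,0],[0,0,0.027,0,0,0]])

```text
t: 7.52
position: [564.5, -340.7, 71.2]
tcp_rot: [0.707, 0.707, -0.0, -0.0]
ft_force: [-0.4, 0.3, -0.7]
gripper_width: 26.8
grip_force: 25.1
```

Nothing touched well below the nose, so this is the 18 mm sleeve. I'll lower the last few mm to contact.

Request:
drive_tool(moves=[[0,0,0.001,0,0,0],[0,0,0.002,0,0,0],[0,0,0.003,0,0,0],[0,0,0.003,0,0,0]])

```text
t: 7.85
position: [564.8, -340.8, 68.9]
tcp_rot: [0.707, 0.707, -0.0, 0.0]
ft_force: [0.1, 0.4, -0.9]
gripper_width: 26.9
grip_force: 25.1
```

Request:
drive_tool(moves=[[0,0,0.001,0,0,0],[0,0,0.002,0,0,0],[0,0,0.002,0,0,0]])

```text
t: 8.1
position: [565.1, -341.0, 67.8]
tcp_rot: [0.707, 0.707, 0.0, 0.0]
ft_force: [-2.6, 2.3, 11.9]
gripper_width: 26.6
grip_force: 26.1
```

Request:
drive_tool(moves=[[0,0,-0.002,0,0,0],[0,0,-0.002,0,0,0],[0,0,-0.002,0,0,0],[0,0,-0.002,0,0,0],[0,0,-0.002,0,0,0]], jaw=0.3)

```text
t: 8.52
position: [564.8, -340.8, 68.8]
tcp_rot: [0.707, 0.707, -0.0, -0.0]
ft_force: [-0.3, 0.4, -0.9]
gripper_width: 55.3
grip_force: 0.0
```

Request:
drive_tool(moves=[[0,0,-0.02,0,0,0],[0,0,-0.05,0,0,0],[0,0,-0.085,0,0,0],[0,0,-0.12,0,0,0],[0.04,-0.02,-0.13,0,0,0],[0.08,-0.03,-0.13,0,0,0]])

```text
t: 9.02
position: [534.9, -266.7, 201.5]
tcp_rot: [0.709, 0.706, 0.0, 0.002]
ft_force: [0.9, 1.1, -0.9]
gripper_width: 55.3
grip_force: 0.0
```

```bash
python3 - <<'E'
from h import *; from station import manip
st=manip.state(); print(st["position"],st["gripper_width"]); print(row(st,(451,-74,112),0))
c=manip.capture("wrist"); cv2.imwrite("pics/w5.png",c["img"][:,:,::-1])
c=manip.capture("scene");u=proj(c,[(564,-341,82),(564,-341,22)]);print(u)
I=c["img"].astype(int); x=int(u[:,0].mean()); print(I[int(u[0,1])-14:int(u[1,1])+12,x].max(1).tolist(), int(u[0,1])-14)
E
```

```text
[ 534.91088669 -266.65886513  201.51106863] 55.25402120182137
[0.1925, -0.0851, 0.0887, 0.2, 0.16, -0.25]
[[167.85702872 296.0875049 ]
 [173.10122743 316.8961617 ]]
[179, 178, 179, 179, 178, 178, 180, 183, 176, 128, 67, 41, 41, 42, 42, 43, 42, 44, 50, 58, 49, 43, 50, 57, 47, 41, 42, 40, 40, 41, 41, 40, 40, 39, 39, 54, 76, 68, 48, 43, 53, 61, 72, 63, 60, 58] 282
```

The good sleeve sits home: its dark span in the scene view is rows 292–317, as predicted. Next is the left sleeve.

Request:
drive_tool(moves=[[0.192,-0.085,0.03,0.2,0.2,-0.2],[0.192,-0.085,0.03,0.2,0.2,-0.2],[0.192,-0.085,0.03,0.2,0.2,-0.2],[0.192,-0.085,0.03,0.2,0.2,-0.2],[0.192,-0.085,0.03,0.2,0.2,-0.2],[0.192,-0.085,0.03,0.2,0.2,-0.2],[0.192,-0.085,0.088,0.2,0.2,-0.2],[0.192,-0.085,0.088,0.2,0.2,-0.2],[0.192,-0.085,0.088,0.2,0.2,-0.2],[0.192,-0.085,0.088,0.2,0.2,-0.2]])

```text
t: 9.95
position: [450.5, -72.7, 110.9]
tcp_rot: [0.706, 0.708, -0.001, -0.003]
ft_force: [0.9, 1.1, 0.1]
gripper_width: 55.5
grip_force: 0.0
```

```bash
python3 - <<'E'
from h import *; from station import manip
st=manip.state(); print(st["position"]); 
c=manip.capture("wrist"); g=c["img"].max(2).astype(int); u=proj(c,[(451,-73.5,60)])[0]; r0,c0=int(u[1])-60,int(u[0])-50
b=max(blobs(g[r0:r0+110,c0:c0+100]<70,60),key=lambda b:b[1][4])[1]+[c0,r0,0,0,0]; print(u,b)
x=b[0]+b[2]/2-.5; p=plane(c,[(x,b[1]+b[3]-.5)],60)[0]; print("centre",p[0],p[1]+14); print(row(st,(p[0],p[1]+14,46),0))
E
```

```text
[450.50082944 -72.70122853 110.88233864]
[257.05625365 224.32805131] [ 240  182   40   61 1875]
centre 452.7392281102657 -72.8486935910773
[-0.0003, 0.0026, 0.0649, -0.29, -0.16, 0.15]
```

Request:
drive_tool(moves=[[0,0.002,0.03,-0.3,-0.2,0.2],[0,0.002,0.05,-0.3,-0.2,0.2],[0,0.002,0.065,-0.3,-0.2,0.2],[0,0.002,0.065,-0.3,-0.2,0.2],[0,0.002,0.065,-0.3,-0.2,0.2]])

```text
t: 10.42
position: [453.0, -72.5, 46.8]
tcp_rot: [0.707, 0.707, 0.001, 0.001]
ft_force: [-0.1, 0.2, 0.4]
gripper_width: 55.6
grip_force: 0.0
```

Request:
drive_tool(moves=[[0,0,0,0,0,0],[0,0,0,0,0,0],[0,0,0,0,0,0],[0,0,0,0,0,0],[0,0,0,0,0,0],[0,0,0,0,0,0]], jaw=-1, grip_force=25)

```text
t: 10.92
position: [453.4, -72.0, 47.1]
tcp_rot: [0.707, 0.707, 0.001, 0.001]
ft_force: [-1.9, 1.1, 13.2]
gripper_width: 27.3
grip_force: 24.7
```

Request:
drive_tool(moves=[[0,0,-0.03,0,0,0],[0,0,-0.05,0,0,0],[0,0,-0.08,0,0,0],[0,0,-0.08,0,0,0]])

```text
t: 11.25
position: [454.2, -72.4, 130.2]
tcp_rot: [0.707, 0.707, 0.003, 0.002]
ft_force: [1.7, -0.8, -0.1]
gripper_width: 26.7
grip_force: 25.2
```

```bash
python3 - <<'E'
from h import *; from station import manip
st=manip.state(); print(st["position"]); print(row(st,(645,-95,125),0),row(st,(645,-95,52),0))
E
```

```text
[454.21846724 -72.44729878 130.24243652]
[-0.0224, 0.1908, 0.0066, 0.42, -0.04, -0.04] [-0.0225, 0.1902, 0.0796, 0.42, -0.04, -0.04]
```

Request:
drive_tool(moves=[[-0.022,0.19,0,0.4,0,0],[-0.022,0.19,0,0.4,0,0],[-0.022,0.19,0,0.4,0,0],[-0.022,0.19,0,0.4,0,0],[-0.022,0.19,0,0.4,0,0],[-0.022,0.19,0,0.4,0,0],[-0.022,0.19,0,0.4,0,0],[-0.022,0.19,0.03,0.4,0,0],[-0.022,0.19,0.06,0.4,0,0],[-0.022,0.19,0.072,0.4,0,0],[-0.022,0.19,0.075,0.4,0,0],[-0.022,0.19,0.075,0.4,0,0]])

```text
t: 12.25
position: [641.8, -94.0, 51.3]
tcp_rot: [0.707, 0.707, -0.002, -0.002]
ft_force: [-0.1, -0.5, -0.8]
gripper_width: 27.2
grip_force: 24.7
```

Request:
drive_tool(moves=[[0,0,0.001,0,0,0],[0,0,0.001,0,0,0]])

```text
t: 12.42
position: [642.6, -94.0, 51.0]
tcp_rot: [0.707, 0.707, -0.002, -0.002]
ft_force: [-0.7, 0.7, -0.2]
gripper_width: 27.0
grip_force: 24.7
```

Request:
drive_tool(moves=[[0,0,0.001,-0.3,0,0],[0,0,0.001,-0.3,0,0]])

```text
t: 12.58
position: [642.8, -94.1, 50.1]
tcp_rot: [0.707, 0.707, 0.001, 0.001]
ft_force: [-1.5, 0.3, 5.0]
gripper_width: 26.9
grip_force: 25.2
```

Felt contact; release and lift away.

Request:
drive_tool(moves=[[0,0,-0.001,0,0,0],[0,0,-0.001,0,0,0],[0,0,-0.001,0,0,0],[0,0,-0.001,0,0,0],[0,0,-0.001,0,0,0]], jaw=0.3)

```text
t: 13.0
position: [642.5, -94.0, 50.2]
tcp_rot: [0.707, 0.707, -0.0, 0.0]
ft_force: [0.9, 0.7, -0.1]
gripper_width: 55.8
grip_force: 0.0
```

Request:
drive_tool(moves=[[0,0,-0.02,0,0,0],[0,0,-0.05,0,0,0],[0,0,-0.09,0,0,0],[0,0,-0.13,0,0,0],[0,0,-0.17,0,0,0],[0,0,-0.2,0,0,0]], jaw=-0.1)

```text
t: 13.5
position: [642.7, -94.4, 253.6]
tcp_rot: [0.707, 0.707, 0.001, 0.001]
ft_force: [0.9, -0.4, 0.5]
gripper_width: 39.0
grip_force: 0.0
```

```bash
python3 - <<'E'
from h import *; from station import manip
st=manip.state(); print(st["position"],st["gripper_width"])
# stop short: camera is 79 mm to tool +x (box +y side), so view the handle from its -y side
print(row(st,(450,100,255),6))
c=manip.capture("scene"); cv2.imwrite("pics/s6.png",c["img"][:,:,::-1])
E
```

```text
[642.71964517 -94.44825416 253.63372778] 39.00643540854065
[0.1943, -0.1928, -0.0019, 0.12, 0.03, -6.03]
```

View pics/s6.png

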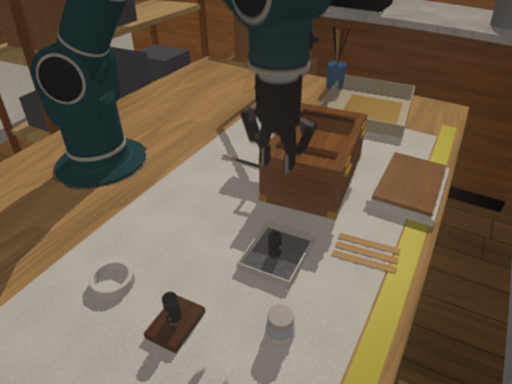

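Both sleeves are placed: the good one is on the pin at (172,308), and the other stands in the tray at (274,243). Now the handle.

Request:
drive_tool(moves=[[0.244,-0.193,-0.01,0,0,-6],[0.244,-0.193,-0.01,0,0,-6],[0.244,-0.193,-0.01,0,0,-6],[0.244,-0.193,-0.01,0,0,-6],[0.244,-0.193,-0.01,0,0,-6],[0.244,-0.193,-0.01,0,0,-6],[0.244,-0.193,-0.01,0,0,-6],[0.244,-0.193,-0.01,0,0,-6],[0.244,-0.193,-0.01,0,0,-6],[0.244,-0.193,-0.01,0,0,-6],[0.244,-0.193,-0.01,0,0,-6],[0.244,-0.193,-0.01,0,0,-6]])

```text
t: 14.55
position: [450.1, 149.0, 260.2]
tcp_rot: [0.67, 0.742, -0.0, 0.0]
ft_force: [0.3, -1.0, -0.1]
gripper_width: 38.3
grip_force: 0.0
```

```bash
python3 - <<'E'
from h import *; from station import manip
st=manip.state(); print(st["position"],st["tcp_rot"])
c=manip.capture("wrist"); cv2.imwrite("pics/w7.png",c["img"][:,:,::-1]); np.savez("w7.npz",**{k:np.array(v) for k,v in c.items()})
print(proj(c,[(452.6,274,125),(465.5,155,125),(459,214,125)]).round(0).tolist())
hsv=cv2.cvtColor(c["img"],cv2.COLOR_RGB2HSV)
u=proj(c,[(459,214,125)])[0].astype(int); print(hsv[u[1],u[0]-20:u[0]+20:2].tolist())
E
```

```text
[450.14723251 148.97374046 260.15420346] [ 6.69864886e-01  7.42482976e-01 -9.28725795e-05  2.37588667e-04]
[[275.0, 37.0], [272.0, 180.0], [273.0, 115.0]]
[[23, 20, 230], [21, 22, 230], [24, 21, 227], [23, 20, 227], [23, 22, 227], [23, 24, 226], [23, 24, 226], [20, 53, 182], [19, 146, 129], [19, 151, 132], [19, 158, 134], [19, 153, 128], [18, 136, 129], [20, 38, 208], [23, 22, 231], [24, 21, 228], [21, 23, 229], [23, 20, 229], [22, 21, 230], [24, 24, 227]]
```

View pics/w7.png

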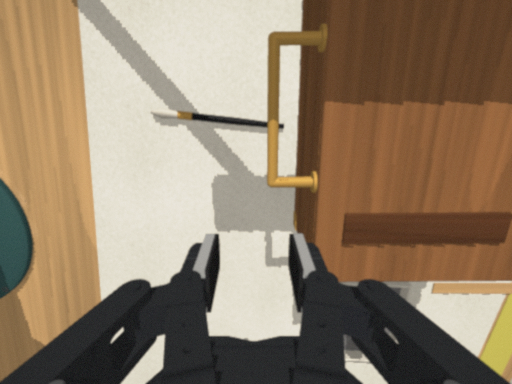

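The bar runs from (273,38) to (272,182) with its posts going right. The brush end is far below it at (280,126).

```bash
python3 - <<'E'
from h import *; from station import manip
c=dict(np.load("w7.npz")); hsv=cv2.cvtColor(c["img"],cv2.COLOR_RGB2HSV).astype(int)
rows=[r for r in range(50,175,3) if not 112<r<136]; P=[]
for r in rows:
    k=np.where((hsv[r,255:290,1]>90)&(hsv[r,255:290,2]>80))[0]+255; P.append((k.mean(),r,len(k)))
P=np.array(P); print("width px",np.median(P[:,2]))
W=plane(c,P[:,:2],125); f=np.polyfit(W[:,1],W[:,0],1); print("fit x=",f,"res",(W[:,0]-np.polyval(f,W[:,1])).std())
E_=plane(c,[(273,34.5),(272,186.5)],125)
mid=E_.mean(0); mid[0]=np.polyval(f,mid[1]); yaw=np.degrees(np.arctan(-f[0])); print("ends",E_.round(0),"mid",mid,"yaw",yaw)
st=manip.state(); print(row(st,(mid[0]+1.5,mid[1],200),yaw),row(st,(mid[0]+1.5,mid[1],128),yaw))
E
```

```text
width px 10.0
fit x= [-1.13482987e-01  4.82695004e+02] res 0.21141905722496496
ends [[451. 275. 125.]
 [466. 149. 125.]] mid [458.61154784 212.22084723 125.        ] yaw 6.474397751052824
[0.0619, 0.0164, 0.0601, 0.01, 0.03, -0.59] [0.062, 0.0164, 0.1321, 0.01, 0.03, -0.59]
```

Request:
drive_tool(moves=[[0.03,0.008,0.02,0,0,-0.5],[0.062,0.016,0.04,0,0,-0.5],[0.062,0.016,0.06,0,0,-0.5],[0.062,0.016,0.08,0,0,-0.5],[0.062,0.016,0.1,0,0,-0.5],[0.062,0.016,0.12,0,0,-0.5],[0.062,0.016,0.131,0,0,-0.5],[0.062,0.016,0.131,0,0,-0.5],[0.062,0.016,0.131,0,0,-0.5]], jaw=-0.2)

```text
t: 15.35
position: [459.4, 212.7, 129.3]
tcp_rot: [0.666, 0.746, -0.0, 0.0]
ft_force: [-0.1, 0.2, -0.2]
gripper_width: 34.3
grip_force: 0.0
```

Request:
drive_tool(moves=[[0,0,0,0,0,0],[0,0,0,0,0,0],[0,0,0,0,0,0],[0,0,0,0,0,0],[0,0,0,0,0,0],[0,0,0,0,0,0],[0,0,0,0,0,0]], jaw=-1, grip_force=40)

```text
t: 15.93
position: [460.1, 213.6, 130.3]
tcp_rot: [0.666, 0.746, 0.001, 0.0]
ft_force: [2.9, -0.9, 9.1]
gripper_width: 8.6
grip_force: 39.7
```

```bash
python3 - <<'E'
from h import *; from station import manip
st=manip.state(); print(st["position"],st["tcp_rot"],st["ft_force"],st["gripper_width"])
# arc in tool frame: tool y=box +x, z=down
R0=np.hypot(240,15);a0=np.arctan2(15,240)
for d in (2,5,10,15,20,25,30,35,40,45,50,55,60): 
    a=a0+np.radians(d); print(d,"y",round(240-R0*np.cos(a),1),"z",round(-(R0*np.sin(a)-15),1))
E
```

```text
[460.06489937 213.55716346 130.28191649] [6.66009254e-01 7.45942308e-01 1.22405872e-03 4.99359719e-04] [ 2.9125416  -0.90388718  9.13491554] 8.551061982764928
2 y 0.7 z -8.4
5 y 2.2 z -20.9
10 y 6.3 z -41.4
15 y 12.1 z -61.6
20 y 19.6 z -81.2
25 y 28.8 z -100.0
30 y 39.7 z -118.0
35 y 52.0 z -134.9
40 y 65.8 z -150.8
45 y 80.9 z -165.3
50 y 97.2 z -178.5
55 y 114.6 z -190.2
60 y 133.0 z -200.3
```

Request:
drive_tool(moves=[[0,0.0007,-0.008,0,0,0],[0,0.001,-0.014,0,0,0],[0,0.0022,-0.021,0,0,0],[0,0.004,-0.031,0,0,0],[0,0.0063,-0.0414,0,0,0],[0,0.009,-0.0515,0,0,0],[0,0.0121,-0.0616,0,0,0],[0,0.0121,-0.0616,0,0,0]])

```text
t: 16.6
position: [472.6, 214.9, 192.8]
tcp_rot: [0.666, 0.746, 0.002, 0.001]
ft_force: [10.2, 1.0, -7.5]
gripper_width: 8.4
grip_force: 40.3
```

```bash
python3 - <<'E'
from h import *; from station import manip
st=manip.state(); print(st["position"],st["tcp_rot"],st["ft_force"],st["gripper_width"])
R=Ro.from_quat(st["tcp_rot"]).as_matrix(); print("tool-frame move since grasp",(R.T@(st["position"]-[460.06,213.56,130.28])).round(1), "force tool",(R.T@st["ft_force"]).round(1))
E
```

```text
[472.55483139 214.92135539 192.80780129] [6.66072860e-01 7.45884599e-01 1.61154197e-03 7.16865219e-04] [10.22288016  1.02562245 -7.48760716] 8.368446417463275
tool-frame move since grasp [  0.   12.8 -62.5] force tool [-0.1 10.2  7.5]
```

Request:
drive_tool(moves=[[0,0.0045,-0.01,0,0,0],[0,0.0085,-0.0196,0,0,0],[0,0.013,-0.0292,0,0,0],[0,0.018,-0.0384,0,0,0],[0,0.023,-0.0475,0,0,0],[0,0.029,-0.0564,0,0,0],[0,0.035,-0.065,0,0,0],[0,0.0414,-0.0733,0,0,0],[0,0.048,-0.0813,0,0,0],[0,0.0552,-0.0892,0,0,0],[0,0.0552,-0.0892,0,0,0]])

```text
t: 17.52
position: [525.8, 220.9, 282.1]
tcp_rot: [0.666, 0.746, -0.001, -0.001]
ft_force: [-24.9, -4.2, 19.4]
gripper_width: 8.3
grip_force: 41.9
```

```bash
python3 - <<'E'
from h import *; from station import manip
st=manip.state(); print(st["position"],st["tcp_rot"],st["ft_force"],st["gripper_width"])
R=Ro.from_quat(st["tcp_rot"]).as_matrix(); print("tool-frame move since grasp",(R.T@(st["position"]-[460.06,213.56,130.28])).round(1), "force tool",(R.T@st["ft_force"]).round(1))
E
```

```text
[525.78856208 220.86401451 282.14445453] [ 6.65926815e-01  7.46016048e-01 -6.11905778e-04 -1.07656112e-03] [-24.94014554  -4.15342111  19.40510513] 8.344107019039939
tool-frame move since grasp [-1.00e-01  6.58e+01 -1.52e+02] force tool [ -1.3 -25.3 -19.3]
```

Request:
drive_tool(moves=[[0,-0.0007,-0.0007,0,0,0],[0,0.0067,-0.0081,0,0,0],[0,0.0144,-0.0152,0,0,0],[0,0.0224,-0.022,0,0,0],[0,0.0307,-0.0284,0,0,0],[0,0.0307,-0.0284,0,0,0],[0,0.0307,-0.0284,0,0,0]])

```text
t: 18.1
position: [556.6, 224.3, 309.9]
tcp_rot: [0.666, 0.746, 0.0, -0.0]
ft_force: [-11.3, -2.3, 12.7]
gripper_width: 8.0
grip_force: 41.3
```

```bash
python3 - <<'E'
from h import *; from station import manip
st=manip.state(); print(st["position"],st["gripper_width"])
R=Ro.from_quat(st["tcp_rot"]).as_matrix(); m=R.T@(st["position"]-[460.06,213.56,130.28]); print("tool-frame move since grasp",m.round(1), "force tool",(R.T@st["ft_force"]).round(1))
print("lid deg",np.degrees(np.arctan2(15-m[2],240-m[1])-np.arctan2(15,240)),"radius",np.hypot(15-m[2],240-m[1]))
E
```

```text
[556.58102161 224.34794327 309.89019798] 7.954451130876342
tool-frame move since grasp [-1.000e-01  9.710e+01 -1.796e+02] force tool [ -1.  -11.5 -12.7]
lid deg 50.131207035140655 radius 241.49220402161157
```

Request:
drive_tool(moves=[[0,0.0083,-0.0063,0,0,0],[0,0.0171,-0.012,0,0,0],[0,0.0262,-0.0174,0,0,0],[0,0.0355,-0.0222,0,0,0],[0,0.0355,-0.0222,0,0,0],[0,0.0355,-0.0222,0,0,0],[0,0.0355,-0.0222,0,0,0]])

```text
t: 18.68
position: [591.9, 228.4, 331.9]
tcp_rot: [0.666, 0.746, 0.0, 0.0]
ft_force: [-6.4, -1.1, 8.8]
gripper_width: 8.5
grip_force: 41.0
```

```bash
python3 - <<'E'
from h import *; from station import manip
st=manip.state(); print(st["position"],st["gripper_width"])
R=Ro.from_quat(st["tcp_rot"]).as_matrix(); m=R.T@(st["position"]-[460.06,213.56,130.28]); print("tool-frame move since grasp",m.round(1), "force tool",(R.T@st["ft_force"]).round(1))
print("lid deg",np.degrees(np.arctan2(15-m[2],240-m[1])-np.arctan2(15,240)),"radius",np.hypot(15-m[2],240-m[1]))
c=manip.capture("scene"); d=dict(np.load("scene0.npz"))
# sleeve checks: rows at sleeve on pin / in tray, and bystander change vs start
for n,p in (("tape",(390,-326,24)),("jar",(734,-261,30)),("brush",(400,166,5))):
    u=proj(c,[p])[0].astype(int); a=c["img"][u[1]-12:u[1]+12,u[0]-12:u[0]+12].astype(int); b=d["img"][u[1]-12:u[1]+12,u[0]-12:u[0]+12].astype(int); print(n,abs(a-b).mean().round(1))
cv2.imwrite("pics/s8.png",c["img"][:,:,::-1])
I=c["img"].max(2)
for n,p in (("pin",(564,-341)),("tray",(642,-94))):
    u=proj(c,[(*p,75 if n=="pin" else 55),(*p,30 if n=="pin" else 12)]).round().astype(int); print(n,[int(I[v,x]) for x,v in u])
E
```

```text
[591.94549278 228.37115724 331.94188718] 8.547760242920013
tool-frame move since grasp [-1.000e-01  1.328e+02 -2.016e+02] force tool [-0.3 -6.5 -8.8]
lid deg 60.092800231221226 radius 241.67875364544685
tape 1.5
jar 8.5
brush 0.6
pin [38, 36]
tray [36, 36]
```

```bash
python3 - <<'E'
from h import *; from station import manip
for f in ("scene0","s6","s8"):
    I=cv2.imread(f"pics/{f}.png")[295:350,260:305]; e=cv2.Canny(I,60,150); ys,xs=np.nonzero(e); print(f,xs.min(),xs.max(),ys.min(),ys.max(),I.mean().round(1))
# jar in place? phase correlation of cap region
a,b=[cv2.Canny(cv2.imread(f"pics/{f}.png")[300:345,262:300],60,150).astype(np.float32) for f in ("scene0","s8")]
print(cv2.phaseCorrelate(a,b)); st=manip.state(); print(st["t"],st["position"],st["joint_vel"].round(4))
E
```

```text
scene0 0 34 0 54 138.7
s6 0 34 0 54 141.7
s8 7 40 0 54 125.8
((0.45340849172415787, 0.5150479740216234), 0.7459560049904718)
18.7333 [591.883233   228.33590472 331.93441781] [-0.001  -0.0011  0.001   0.0019 -0.0022 -0.0014  0.001 ]
```

The jar's outline hasn't shifted; that difference was only a shadow. The lid is steady at about 60°, so I'll hand in.

```bash
python3 -c "
from station import manip
print(manip.sign_off())"
```

```text
the job is handed in; nothing more can be done
None
```

The good sleeve (18 mm bore) is fully home on the pin, the other one stands in the rework tray, and I handed in at 18.7 s with the gripper still holding the curing-box lid open at about 60° (60.1° by the arm's own position), with the tape roll, brush and powder jar left alone.

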